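# Hang the pail of coral on the spring balance

## Robot

A 6-joint arm with a two-finger parallel gripper is mounted at the origin on the work surface. World frame = base frame: x ahead of the robot, y to its left, z up, the work surface at z = 0. Lengths are in m, angles in rad, forces in N, time in s.
With the tool pointing down it reaches from about 0.35 to 0.775 m from the base axis. Payload 5.5 kg.
Tool frame: the origin (TCP) lies at the very end of the fingers, on their centre line; the grasp point (between the pads) lies behind it (env.hold_point_z is the z of the grasp point in the tool frame, in m); z points along the fingers, y is the line along which they close (so a half turn about z gives the same grasp; the last joint's range is limited). The gripper opens to 85 mm and grips with 20 to 120 N. Pads are 22 mm wide; open, the fingers measure 114 mm over their backs; the gripper's body (76 mm by 85 mm) begins 54 mm behind the grasp point. The pads swing forward as they close: fully open they stand 13 mm farther back than shut.
Start: joints at [-1.397, 0.313, 0.046, 1.304, 0, 1.431], TCP at [0.177, -0.547, 0.206] pointing down, gripper open.
Joint ranges: [-2.76, 2.76], [-0.86, 1.69], [-1.03, 1.26], [-2.2, 2.34], [-1.47, 1.5], [-3.14, 3.14]. Speed limits (rad/s): [2.57, 2.57, 3.14, 3.14, 3.14, 3.14].

## Interface

Orientations are given as a unit quaternion [w, x, y, z].
In Python, from workcell import env gives the robot as it stands.
- The arm moves only by the tool arm_command, never from a script. Its argument "rows" is a list of rows, each an object with "delta_pos": the shift along the tool's x, y, z scaled (see below), a list of three; "rot": the turn, a rotation vector about the tool's x, y, z scaled (see below), a list of three; "fingers": the closure, from 0 (fully open) to 1 (shut). A call has 1 to 20 rows; each row shifts and turns the commanded pose from where the row before left it, along the tool's axes as they then stand; what a row does not reach is not made up. The controller multiplies each number of a shift by 0.02 m and each number of a turn by 360 degrees. A row lasts 1/10 s, in which the tool goes at most 50 mm and 8.59 degrees, less where a joint would pass 70% of its speed; a pose out of reach is approached as far as the arm can. A call with a number of a shift or a turn outside -1 to 1 is refused whole. A call with a gripper value outside its range is refused whole. The fingers move at their own pace and stop on an object; "squeeze" is the grip in N (left out, the last holds). Time passes only in rows, so rows that do not move let the fingers close. It gives the time, the measured TCP pose, the force and the opening at its end, in the units of the state.
- env.get_state(): the state, without advancing time (a new reading comes with each control period).
- env.read_camera(name): name is "side" or "top" or "wrist"; returns (picture, depth): 384x512x3 uint8, blue, green, red; 384x512 float32, m along the optical axis (not along the pixel's ray), 0 where there is no reading.
- env.get_calibration(name): a dict with "mtx" (3x3 intrinsics, pixels), "R" (3x3) and "t" (3): a world point X has camera coordinates R X + t. Camera axes: x right, y down, z forward; pixel columns grow to the right and rows downward; lengths in m; the calibration is good to about 2 mm. A picture is of the moment at which its call begins: read the wrist's pose just before it. get_calibration takes no time and is no camera call; for the wrist camera it gives the pose at the moment of the call.
- env.hand_in(): hands the job in, once; it reports no verdict.
The state is a dict: "clock": time; "joint_pos": joint angles; "qvel": joint speeds; "tau": joint torques, N m; "tcp_pos": TCP position; "orientation": TCP orientation; "wrist_force": force on the tool from outside, world axes, zero at the start; "ft_torque": the same for the moment, N m; "finger_gap": finger opening in m.
Only numpy, scipy, OpenCV 4.12 (cv2) and the standard library are available. Lean on these libraries where they do the work, as an engineer would, in place of code of your own. Each camera call takes 0.05 s, during which the arm holds its last target. There are 200 camera calls.

## Task

Weigh the coral: raise the pail's flat-lying bail upright while the pail still stands on the bench, then lift the pail by its red grip, keeping it upright, and hang it by the middle of the grip on the hook of the spring balance. Let the weight down gently so that the balance is not jerked, leave the pail hanging still and let go; disturb nothing else on the bench.

Things in the scene. Friction and masses are not known exactly. Their poses are not given: they have to be found in the camera images.
- pail: Loose stainless pail of white coral, 0.31 to 0.48 kg in all, on the black bench. Origin: centre of its underside, z up. 95 mm tall, 106 mm across the foot, 120 mm across the rim, ears at y = +-64 mm. The bail's hinge line runs along the pail's y axis, 100 mm above the origin. At the start the bail lies flat toward the pail's -x side.
- bail (a joint): Angle of the wire bail on the pail's ears, rad: 0 = lying flat (level, resting on its stops, toward the pail's -x), 1.57 = upright above the pail, 3.14 = flat on the +x side. It swings freely and falls back flat if let go.
- grip_mid (a point): Middle of the red grip tube at the top of the bail, on its axis, 90 mm from the hinge line: 14 mm in diameter, 100 mm long, along this point's y (the pail's y). The axes turn with the bail; -x points from hinge to grip. Lying flat the tube is 100 mm above the bench. It spins freely on the wire, so the pail and bail swing about it when it is held.
- grip_end (a point): The +y end of the red grip tube, on its axis, 50 mm from its middle; the other end lies opposite. The hook needs the middle, so hold the tube some 38 mm to one side; there the gap to the rim is about 30 mm when the bail is flat. The weight then twists the grasp: grip firmly (60 N or more).
- hook_seat (a point): Where the axis of a hung grip rests in the steel J-hook (bar 7 mm thick, 23 mm wide inside) of the spring balance; 256 mm above the bench unloaded, moves with the hook. z up, -x toward the open side, y the line along which the grip must lie. The shank stands 15 mm in +x, and from 30 mm up it leans back to run up over the seat (its underside 40 mm above the seat).
- hook_tip (a point): Top of the hook's point, 16 mm in -x and 13 mm above the seat. The grip goes in over it, moving in +x with its axis 20 to 28 mm above the seat, and is then lowered into the bend.
- balance_foot (a point): Lower end of the yellow tube of the spring balance, on its axis, 64 mm above the seat: tube 39 mm in diameter, 150 mm tall, upright above the hook. A gripper held vertical at one side of the grip strikes it: lean the gripper some 35 deg along the grip, its body outward over the grip's end. Clamp bar 100 mm higher, running to +x.
- stand: Fixed retort stand with the balance. Origin on the bench under the hook, axes as hook_seat. Blue base plate 12 mm thick from 60 mm in -x to 190 mm in +x, 75 mm to either side; upright rod 150 mm in +x, 610 mm tall.
- hook (a joint): How far the hook has been pulled down out of the spring balance, m: 0 = no load, end stop at 0.040. Spring 300 N per m, so the pail pulls it down about 0.010 to 0.016.
- beaker: Loose white plastic beaker, 100 mm in diameter, 130 mm tall, origin under its centre. Leave alone.
- rack: Loose green tube rack, 60 x 110 x 100 mm with its capped tubes, origin under its centre. Leave alone.
- caliper: Loose caliper lying on the bench between the robot and the work, 200 mm long in y, 12 mm high, origin under its middle. Leave alone.

How it is judged:
On the way:
1. the bail is raised upright (within about 17 degrees) while the pail still stands flat on the bench (value of joint bail between 1.27 and 1.87 rad and height (world z) of pail below 0.008 m and angle between pail's own z axis and vertical below 0.12 rad), for 0.1 s.
At the end, for the whole second after the job is handed in: The pail hangs still and free from the balance hook: middle of the red grip within 18 mm of the seat, balance pulled down 7 to 20 mm, pail within 8.6 deg of upright, underside 30 mm or more above the bench, moving under 0.04 m/s and 0.4 rad/s (distance between grip_mid and hook_seat below 0.018 m and value of joint hook between 0.007 and 0.02 m and angle between pail's own z axis and vertical below 0.15 rad and height (world z) of pail above 0.03 m and linear speed of pail below 0.04 m/s and angular speed of pail below 0.4 rad/s); the robot touches nothing.
It fails at once if the pail is tipped by more than 25 degrees (angle between pail's own z axis and vertical above 0.436 rad).
It fails at once if the balance is jerked or pulled beyond 28 mm of its 40 mm travel (value of joint hook above 0.028 m).
It fails at once if the beaker, rack or caliper is shifted by more than 25 mm (distance of any of beaker, rack, caliper from where it was at the start of the episode above 0.025 m).
It also fails if it takes over 61 s, if anything falls off the work surface, if the arm or the gripper's body presses on something with over 40 N, if the wrist force passes 120 N, or if a joint passes its speed limit or range.

## Working session

There is one attempt and no reset: what is moved stays moved. The work goes in short steps, Python scripts to look and compute and a tool call to move; the robot and the scene stay as the last step left them, time stands still between calls to the robot, and variables do not carry over. Pictures are saved under pics/ and viewed, on a budget of 14 in all, crops included, one or two more only if the job needs it, and the job is handed in when it is done.

Besides the shell and the picture viewer there is one more tool, called after "Request:" in YAML: its name, and indented under it one key for each argument. arm_command: Moves the arm, as the interface text tells. Shifts and turns lie within -1 to 1; 1 stands for 0.02 m of shift or 360 degrees of turn. Its arguments: {"type":"object","properties":{"rows":{"type":"array","items":{"type":"object","properties":{"delta_pos":{"type":"array","items":{"type":"number","minimum":-1,"maximum":1}},"rot":{"type":"array","items":{"type":"number","minimum":-1,"maximum":1}},"fingers":{"type":"number"}}}},"squeeze":{"type":"number"}},"required":["rows"]}

```bash
ls; mkdir -p pics
cat > h.py <<'E'
import numpy as np, cv2
from workcell import env
def shot(n):
    c=env.get_calibration(n); im,d=env.read_camera(n); return im,d,c
def cloud(d,c):
    K=np.array(c["mtx"]);R=np.array(c["R"]);t=np.array(c["t"])
    v,u=np.mgrid[:d.shape[0],:d.shape[1]]
    P=np.stack([(u-K[0,2])/K[0,0]*d,(v-K[1,2])/K[1,1]*d,d],-1)
    return (P-t)@R
E
python3 - <<'E'
from h import *
print(env.get_state(), env.hold_point_z)
a=[]
for n in("side","top"):
    im,d,c=shot(n); np.savez(f"{n}0.npz",im=im,d=d,**{k:np.array(v) for k,v in c.items()}); a.append(im)
    print(n,-np.array(c["R"]).T@np.array(c["t"]),np.array(c["R"])[2],(d>0).mean())
cv2.imwrite("pics/0s.png",a[0]);cv2.imwrite("pics/0t.png",a[1])
E
```

```text
pics
{'clock': 0.0, 'joint_pos': array([-1.39659357e+00,  3.14010210e-01,  4.49497161e-02,  1.30361513e+00,
       -1.27020196e-05,  1.43119985e+00]), 'qvel': array([ 0.00086848, -0.0011948 ,  0.00191771, -0.00024978,  0.00091879,
        0.00058076]), 'tau': array([-2.81224638e-03, -4.80634654e+01,  2.98529148e+01,  1.94661407e-02,
       -2.17768870e-04, -1.48456053e-05]), 'tcp_pos': array([ 0.17737524, -0.54634874,  0.20519139]), 'orientation': array([-9.39395641e-04,  9.87716049e-01,  1.56256597e-01, -2.26080733e-05]), 'wrist_force': array([-0.17143062, -0.47019941, -0.79200146]), 'ft_torque': array([ 0.01669214, -0.00846738, -0.00899909]), 'finger_gap': 0.0855127769060517} -0.0187
side [0.19807686 0.67800699 0.94288371] [ 0.28656993 -0.65428335 -0.69985068] 0.9960378011067709
top [ 0.15899776 -0.01237072  1.73349703] [ 0.2070852   0.00763464 -0.97829312] 0.9957987467447916
```

View pics/0s.png

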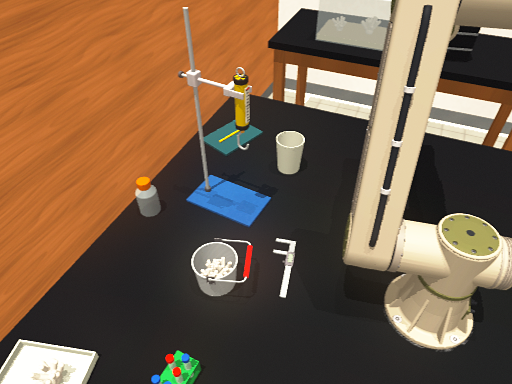

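View pics/0t.png

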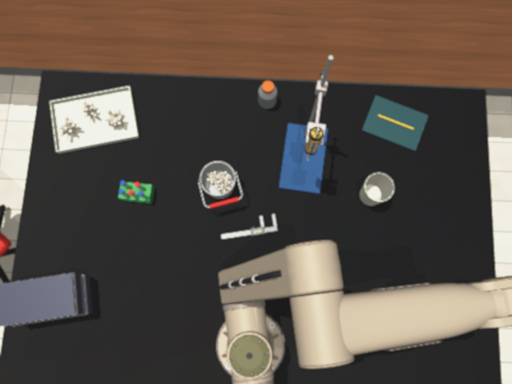

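The side view shows the pail at (215,268), the red grip at (248,262), the base plate at (228,200) and the hook at (243,142). The top view shows the pail at (218,180), the grip at (224,202), the plate at (303,157) and the balance at (315,133).

Run:
```python
from h import *
def ld(n): 
    z=np.load(n+"0.npz"); return z["im"],z["d"],z
def line(P):
    m=np.median(P,0); u=np.linalg.svd(P-P.mean(0),full_matrices=False)[2][0]; return m,u
for n in("side","top"):
    im,d,c=ld(n); W=cloud(d,c); hsv=cv2.cvtColor(im,cv2.COLOR_BGR2HSV); H,S,V=[hsv[...,i].astype(int) for i in range(3)]
    z=W[...,2]
    red=((H<6)|(H>174))&(S>180)&(V>90)&(abs(z-.1)<.03)
    k,l,st,ce=cv2.connectedComponentsWithStats(red.astype(np.uint8)); i=1+st[1:,4].argmax()
    P=W[l==i]; m,u=line(P); s=(P-P.mean(0))@u
    print(n,"grip med",m.round(4),"mean",P.mean(0).round(4),"dir",u.round(3),"len",np.ptp(s).round(3),"mid",(P.mean(0)+u*(s.min()+s.max())/2).round(4),"zmax",P[:,2].max().round(3))
    blue=(H>100)&(H<120)&(S>150)&(V>80)&(abs(z-.012)<.012)&(W[...,0]>.3)
    P=W[blue]; 
    k,l,st,ce=cv2.connectedComponentsWithStats(blue.astype(np.uint8)); i=1+st[1:,4].argmax(); P=W[l==i]
    r=cv2.minAreaRect((P[:,:2]*1000).astype(np.float32)); print(" plate",r, P[:,2].mean())
    yel=(H>20)&(H<32)&(S>150)&(V>80)&(z>.25)&(W[...,0]>.3)
    P=W[yel]; print(" tube",len(P),P.min(0).round(3),P.max(0).round(3),np.median(P,0).round(3))
    # pail rim: gray at z~.095
    g=(abs(z-.092)<.008)&(S<90)
    k,l,st,ce=cv2.connectedComponentsWithStats(cv2.dilate(g.astype(np.uint8),np.ones((3,3))))
    for i in range(1,k):
        P=W[(l==i)&g]
        if len(P)>25: print(" z~.092 blob",len(P),ce[i].round(),P.min(0).round(3),P.max(0).round(3))
    if n=="side":
        h=(z>.2)&(z<.31)&(W[...,0]>.35)&(W[...,0]<.9)&(W[...,1]<0)&(S<80)
        for v,uu in np.argwhere(h)[::4]: print((uu,v),W[v,uu].round(3),end=" ")
        cv2.imwrite("pics/1.png",cv2.resize(im[60:300,160:320],None,fx=3.3,fy=2.5*1,interpolation=2) if 0 else cv2.resize(im[60:230,180:300],None,fx=3.5,fy=3.5,interpolation=cv2.INTER_CUBIC))
    w=(S<60)&(V>120)&(z<.03)&(z>.004)&(W[...,0]>.2)&(abs(W[...,1])<.4)&(W[...,0]<.6)
    P=W[w]; print(" caliper",len(P),np.percentile(P,[2,98],axis=0).round(3))
    bk=(z>.12)&(z<.14)&(W[...,1]<-.15)&(W[...,1]>-.45)&(W[...,0]>.4)&(W[...,0]<.75); P=W[bk]; print(" beaker",len(P),np.percentile(P,[2,98],axis=0).round(3) if len(P) else 0)
```

```text
side grip med [0.4689 0.1161 0.1065] mean [0.4692 0.1146 0.1063] dir [-0.31   0.951 -0.009] len 0.102 mid [0.4703 0.1114 0.1063] zmax 0.111
 plate ((667.861572265625, -161.92091369628906), (155.47789001464844, 251.9644317626953), 83.40528869628906) 0.01241810112777199
 tube 380 [ 0.586 -0.171  0.333] [ 0.625 -0.135  0.472] [ 0.601 -0.141  0.396]
 z~.092 blob 204 [351.  29.] [ 0.41  -1.589  0.084] [ 0.798 -1.554  0.1  ]
 z~.092 blob 78 [462.  44.] [-0.033 -1.615  0.084] [ 0.086 -1.577  0.1  ]
 z~.092 blob 77 [290. 141.] [ 0.511 -0.457  0.084] [ 0.585 -0.424  0.099]
 z~.092 blob 88 [289. 153.] [ 0.494 -0.407  0.084] [ 0.581 -0.358  0.1  ]
 z~.092 blob 151 [146. 193.] [ 0.855 -0.05   0.084] [0.915 0.014 0.1  ]
 z~.092 blob 400 [215. 260.] [0.495 0.078 0.084] [0.616 0.205 0.1  ]
 z~.092 blob 307 [432. 304.] [-0.076 -0.029  0.084] [0.074 0.076 0.1  ]
(np.int64(320), np.int64(0)) [ 0.796 -1.58   0.215] (np.int64(324), np.int64(0)) [ 0.773 -1.576  0.219] (np.int64(328), np.int64(0)) [ 0.747 -1.564  0.226] (np.int64(332), np.int64(0)) [ 0.726 -1.568  0.227] (np.int64(336), np.int64(0)) [ 0.7
[... 10440 characters left out ...]
 med [0.4692 0.1081 0.106 ] mean [0.4689 0.1086 0.1056] dir [-0.304  0.953 -0.001] len 0.091 mid [0.469  0.1085 0.1056] zmax 0.116
 plate ((778.3125610351562, -165.4885711669922), (0.0, 0.0), 0.0) 0.010823867019845513
 tube 29 [ 0.592 -0.171  0.337] [ 0.608 -0.141  0.475] [ 0.598 -0.145  0.448]
 z~.092 blob 102 [268.  94.] [ 0.855 -0.055  0.084] [0.907 0.008 0.1  ]
 z~.092 blob 185 [217. 178.] [0.495 0.065 0.085] [0.614 0.202 0.1  ]
 z~.092 blob 92 [377. 189.] [ 0.495 -0.46   0.084] [ 0.588 -0.366  0.1  ]
 z~.092 blob 71 [ 80. 295.] [0.08  0.551 0.084] [0.205 0.576 0.1  ]
 caliper 477 [[ 0.362 -0.317  0.004]
 [ 0.595  0.184  0.025]]
 beaker 99 [[ 0.493 -0.449  0.121]
 [ 0.591 -0.365  0.138]]
```

View pics/1.png

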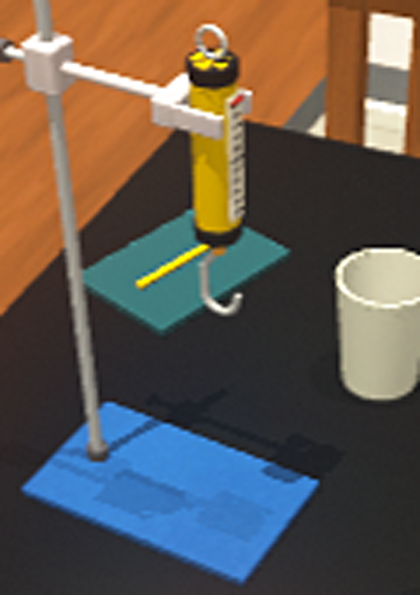

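The top and side views agree. The grip's middle is at about (0.470, 0.110, 0.100) and the pail's yaw is about 17.8°. The seat is at about (0.604, -0.154, 0.256) and the stand's yaw is about -6.6°. I'm starting the approach.

Request:
arm_command:
  rows:
    - {"delta_pos": [0.5, -0.4, -0.5], "rot": [0, 0, 0], "fingers": 0.72}
    - {"delta_pos": [1, -0.8, -0.6], "rot": [0, 0, 0], "fingers": 0.72}
    - {"delta_pos": [1, -0.8, -0.6], "rot": [0, 0, 0], "fingers": 0.72}
    - {"delta_pos": [1, -0.8, -0.5], "rot": [0, 0, 0], "fingers": 0.72}
    - {"delta_pos": [1, -0.8, 0], "rot": [0, 0, 0], "fingers": 0.72}
    - {"delta_pos": [1, -0.8, 0], "rot": [0, 0, 0], "fingers": 0.72}
    - {"delta_pos": [1, -0.8, 0], "rot": [0, 0, 0], "fingers": 0.72}
    - {"delta_pos": [1, -0.8, 0], "rot": [0, 0, 0], "fingers": 0.72}
    - {"delta_pos": [1, -0.8, 0], "rot": [0, 0, 0], "fingers": 0.72}
    - {"delta_pos": [1, -0.8, 0], "rot": [0, 0, 0], "fingers": 0.72}
    - {"delta_pos": [1, -0.8, 0], "rot": [0, 0, 0], "fingers": 0.72}
    - {"delta_pos": [1, -0.8, 0], "rot": [0, 0, 0], "fingers": 0.72}
    - {"delta_pos": [1, -0.8, 0], "rot": [0, 0, 0], "fingers": 0.72}
    - {"delta_pos": [1, -0.8, 0], "rot": [0, 0, 0], "fingers": 0.72}
    - {"delta_pos": [1, -0.8, 0], "rot": [0, 0, 0], "fingers": 0.72}
    - {"delta_pos": [1, -0.8, 0], "rot": [0, 0, 0], "fingers": 0.72}
    - {"delta_pos": [0.5, -0.4, 0], "rot": [0, 0, 0], "fingers": 0.72}

```text
clock: 1.8
tcp_pos: [0.4033, -0.2025, 0.2508]
orientation: [0.0, 0.988, 0.157, 0.0]
wrist_force: [0.4, -0.3, -0.3]
finger_gap: 0.0239
```

Request:
arm_command:
  rows:
    - {"rot": [0, 0, -0.0227], "delta_pos": [0, 0, 0], "fingers": 0.72}
    - {"rot": [0, 0, -0.0227], "delta_pos": [0, 0, 0], "fingers": 0.72}
    - {"rot": [0, 0, -0.0227], "delta_pos": [0, 0, 0], "fingers": 0.72}
    - {"rot": [0, 0, -0.0227], "delta_pos": [0, 0, 0], "fingers": 0.72}
    - {"rot": [0, 0, -0.0227], "delta_pos": [0, 0, 0], "fingers": 0.72}
    - {"rot": [0, 0, -0.0227], "delta_pos": [0, 0, 0], "fingers": 0.72}
    - {"rot": [0, 0, -0.0227], "delta_pos": [0, 0, 0], "fingers": 0.72}
    - {"rot": [0, 0, -0.0227], "delta_pos": [0, 0, 0], "fingers": 0.72}
    - {"rot": [0, 0, -0.0227], "delta_pos": [0, 0, 0], "fingers": 0.72}
    - {"rot": [0, 0, -0.0227], "delta_pos": [0, 0, 0], "fingers": 0.72}
    - {"rot": [0, 0, -0.0227], "delta_pos": [0, 0, 0], "fingers": 0.72}
    - {"rot": [0, 0, 0], "delta_pos": [0, 0, 0], "fingers": 0.72}

```text
clock: 3.0
tcp_pos: [0.4026, -0.2046, 0.2504]
orientation: [0.0, 0.589, 0.808, -0.0]
wrist_force: [-0.0, 0.2, 0.1]
finger_gap: 0.024
```

Request:
arm_command:
  rows:
    - {"delta_pos": [0.5, 0.26, 0], "rot": [0, 0, 0], "fingers": 0.72}
    - {"delta_pos": [1, 0.52, 0.2], "rot": [0, 0, 0], "fingers": 0.72}
    - {"delta_pos": [1, 0.52, 0.2], "rot": [0, 0, 0], "fingers": 0.72}
    - {"delta_pos": [1, 0.52, 0.2], "rot": [0, 0, 0], "fingers": 0.72}
    - {"delta_pos": [1, 0.52, 0.2], "rot": [0, 0, 0], "fingers": 0.72}
    - {"delta_pos": [1, 0.52, 0.2], "rot": [0, 0, 0], "fingers": 0.72}
    - {"delta_pos": [1, 0.52, 0.2], "rot": [0, 0, 0], "fingers": 0.72}
    - {"delta_pos": [1, 0.52, 0.2], "rot": [0, 0, 0], "fingers": 0.72}
    - {"delta_pos": [1, 0.52, 0.2], "rot": [0, 0, 0], "fingers": 0.72}
    - {"delta_pos": [1, 0.52, 0.2], "rot": [0, 0, 0], "fingers": 0.72}
    - {"delta_pos": [1, 0.52, 0.2], "rot": [0, 0, 0], "fingers": 0.72}
    - {"delta_pos": [1, 0.52, 0.2], "rot": [0, 0, 0], "fingers": 0.72}
    - {"delta_pos": [1, 0.52, 0.2], "rot": [0, 0, 0], "fingers": 0.72}
    - {"delta_pos": [1, 0.52, 0.2], "rot": [0, 0, 0], "fingers": 0.72}
    - {"delta_pos": [1, 0.52, 0.2], "rot": [0, 0, 0], "fingers": 0.72}
    - {"delta_pos": [0.8, 0.41, 0.3], "rot": [0, 0, 0], "fingers": 0.72}

```text
clock: 4.6
tcp_pos: [0.46, 0.1372, 0.1883]
orientation: [0.0, 0.59, 0.808, 0.0]
wrist_force: [0.0, -0.6, -0.8]
finger_gap: 0.0242
```

Request:
arm_command:
  rows:
    - {"delta_pos": [0, 0, 0], "rot": [0, -0.0195, 0], "fingers": 0.72}
    - {"delta_pos": [0, 0, 0], "rot": [0, -0.0195, 0], "fingers": 0.72}
    - {"delta_pos": [0, 0, 0], "rot": [0, -0.0195, 0], "fingers": 0.72}
    - {"delta_pos": [0, 0, 0], "rot": [0, -0.0195, 0], "fingers": 0.72}
    - {"delta_pos": [0, 0, 0], "rot": [0, -0.0195, 0], "fingers": 0.72}
    - {"delta_pos": [0, 0, 0], "rot": [0, 0, 0], "fingers": 0.72}
    - {"delta_pos": [0, 0, 0], "rot": [0, 0, 0], "fingers": 0.72}

```text
clock: 5.3
tcp_pos: [0.4597, 0.1364, 0.1876]
orientation: [0.243, 0.561, 0.771, -0.177]
wrist_force: [1.0, -0.7, 0.0]
finger_gap: 0.0236
```

```bash
cat >> h.py <<'E'
from scipy.spatial.transform import Rotation as Rn
def pose():
    s=env.get_state(); q=s["orientation"]; return s,np.array(s["tcp_pos"]),Rn.from_quat([q[1],q[2],q[3],q[0]]).as_matrix()
def units(tgt):  # world TCP target -> tool units
    s,p,R=pose(); return (R.T@(np.array(tgt)-p)/.02).round(2)
def redgrip(im,d,c,zlo,zhi):
    W=cloud(d,c); hsv=cv2.cvtColor(im,cv2.COLOR_BGR2HSV).astype(int)
    m=((hsv[...,0]<6)|(hsv[...,0]>174))&(hsv[...,1]>170)&(hsv[...,2]>70)&(W[...,2]>zlo)&(W[...,2]<zhi)
    k,l,st,ce=cv2.connectedComponentsWithStats(m.astype(np.uint8)); i=1+st[1:,4].argmax()
    P=W[l==i]; u=np.linalg.svd(P-P.mean(0),full_matrices=False)[2][0]; s=(P-P.mean(0))@u; 
    return P.mean(0)+u*(s.min()+s.max())/2,u,np.ptp(s),P,l==i
E
python3 - <<'E'
from h import *
im,d,c=shot("wrist"); cv2.imwrite("pics/2.png",im)
s,p,R=pose(); print(s["clock"],p,R.round(3).tolist(),s["joint_pos"].round(2))
m,u,L,P,_=redgrip(im,d,c,.07,.14); print(m,u,L,P[:,2].max())
print(units([.461,.136,.0847]))
E
```

```text
5.35 [0.46020117 0.13576068 0.18820921] [[-0.251, 0.952, 0.177], [0.78, 0.307, -0.546], [-0.574, 0.001, -0.819]] [ 0.5   0.26 -0.22  1.22 -0.6   1.8 ]
[0.46650005 0.1150846  0.10373356] [ 2.51342690e-01 -9.67898122e-01 -2.77211301e-04] 0.09495223511199659 0.1067636703704318
[2.97 0.04 4.24]
```

View pics/2.png

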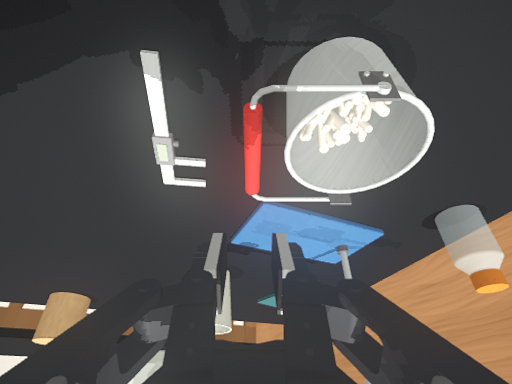

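The wrist picture shows the tube at (253,150), clear of the rim and lined up with the fingers. I'll go straight down onto it.

Request:
arm_command:
  rows:
    - {"delta_pos": [0.4, 0, 0.56], "rot": [0, 0, 0], "fingers": 0.72}
    - {"delta_pos": [0.5, 0, 0.7], "rot": [0, 0, 0], "fingers": 0.72}
    - {"delta_pos": [0.5, 0, 0.7], "rot": [0, 0, 0], "fingers": 0.72}
    - {"delta_pos": [0.4, 0, 0.56], "rot": [0, 0, 0], "fingers": 0.72}
    - {"delta_pos": [0.4, 0, 0.56], "rot": [0, 0, 0], "fingers": 0.72}
    - {"delta_pos": [0.3, 0, 0.42], "rot": [0, 0, 0], "fingers": 0.72}
    - {"delta_pos": [0.3, 0, 0.42], "rot": [0, 0, 0], "fingers": 0.72}
    - {"delta_pos": [0.2, 0, 0.28], "rot": [0, 0, 0], "fingers": 0.72}
    - {"delta_pos": [0, 0, 0], "rot": [0, 0, 0], "fingers": 0.72}
    - {"delta_pos": [0, 0, 0], "rot": [0, 0, 0], "fingers": 0.72}

```text
clock: 6.35
tcp_pos: [0.4602, 0.1361, 0.085]
orientation: [0.244, 0.561, 0.771, -0.177]
wrist_force: [0.8, -0.5, 0.3]
finger_gap: 0.0239
```

Run:
```python
from h import *
im,d,c=shot("wrist"); cv2.imwrite("pics/3.png",im)
s,p,R=pose(); print(s["clock"],p,s["wrist_force"],(p-.0187*R[:,2]).round(4))
m,u,L,P,_=redgrip(im,d,c,.07,.14); print(m,u,L)
```

```text
6.4 [0.46032983 0.1362136  0.08524127] [-0.2739425  -0.49519704  0.88568719] [0.457  0.1464 0.1005]
[0.4618537  0.12314295 0.10258683] [ 0.2024003  -0.97837961  0.0425143 ] 0.07879638036936219
```

View pics/3.png

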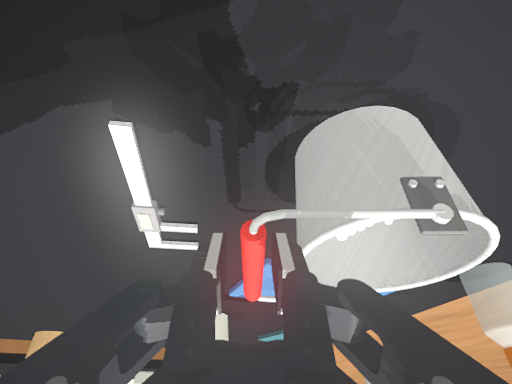

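The tube sits centred between the fingers, its near end at (253,228) and the fingertips at (217,237) and (283,237). I'm closing firmly.

Request:
arm_command:
  rows:
    - {"delta_pos": [0, 0, 0], "rot": [0, 0, 0], "fingers": 1}
    - {"delta_pos": [0, 0, 0], "rot": [0, 0, 0], "fingers": 1}
    - {"delta_pos": [0, 0, 0], "rot": [0, 0, 0], "fingers": 1}
    - {"delta_pos": [0, 0, 0], "rot": [0, 0, 0], "fingers": 1}
    - {"delta_pos": [0, 0, 0], "rot": [0, 0, 0], "fingers": 1}
  squeeze: 100

```text
clock: 6.9
tcp_pos: [0.4603, 0.1361, 0.0862]
orientation: [0.245, 0.561, 0.771, -0.177]
wrist_force: [-1.5, 0.1, 6.9]
finger_gap: -0.0002
```

The gap is 0, so the tube isn't between the pads. I need to look.

Run:
```python
from h import *
im,d,c=shot("wrist"); im2,d2,c2=shot("side"); 
cv2.imwrite("pics/4.png",np.hstack([cv2.resize(im[130:384,130:384],(384,384)),cv2.resize(im2[210:310,170:300],None,fx=3.2,fy=3.84,interpolation=2)]))
s,p,R=pose(); print(s["clock"],p,s["wrist_force"],s["finger_gap"])
print(redgrip(im2,d2,c2,.05,.2)[:3])
```

```text
7.0 [0.46036058 0.13617549 0.08610424] [-0.86006144  0.57836992  5.45611021] 0.00010280944634688926
(array([0.49216475, 0.43485258, 0.09975429]), array([-0.72849392,  0.61338526, -0.30504939]), np.float64(0.017827864951749657))
```

View pics/4.png

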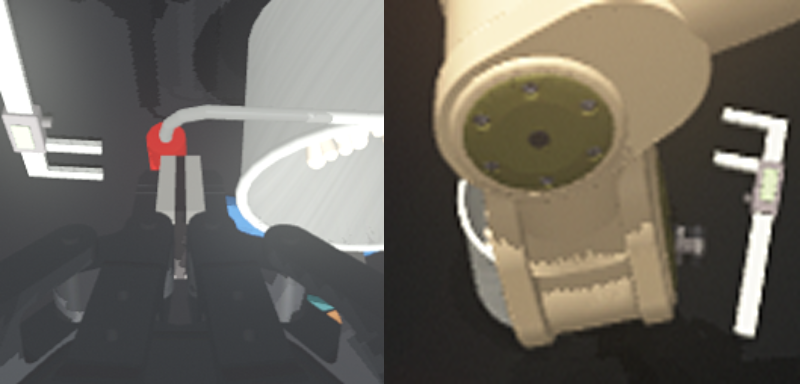

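Tips are shut at crop (181,160) and the tube's end shows at (165,145), just past them. The fingers are pressing on top of it. Depth should show by how much the height was off.

Run:
```python
from h import *
im,d,c=shot("wrist"); W=cloud(d,c); s,p,R=pose()
for u,v in [(240,235),(244,240),(249,238),(258,240),(240,228),(236,224),(244,222),(255,205),(280,203),(245,260),(292,262),(300,240)]:
    X=W[v,u]; print((u,v),im[v,u],X.round(4),"tool",(R.T@(X-p)).round(4))
print(s["clock"],s["wrist_force"],p)
m,u,L,P,_=redgrip(im,d,c,.05,.16); print(m,u,L,P.min(0),P.max(0))
```

```text
(240, 235) [164 169 170] [0.4473 0.1616 0.1051] tool [ 0.0121 -0.0046 -0.0319]
(244, 240) [167 172 172] [0.4482 0.1655 0.1097] tool [ 0.0123 -0.0025 -0.0376]
(249, 238) [69 67 72] [0.4512 0.1642 0.1075] tool [ 0.0117 -0.0001 -0.0345]
(258, 240) [166 171 171] [0.455  0.1666 0.1092] tool [ 0.0117  0.0043 -0.0365]
(240, 228) [ 66  71 209] [0.4476 0.1603 0.1004] tool [ 0.0137 -0.0048 -0.0272]
(236, 224) [ 73  76 209] [0.4461 0.1576 0.0967] tool [ 0.0141 -0.007  -0.023 ]
(244, 222) [ 64  67 210] [0.4498 0.16   0.0962] tool [ 0.0153 -0.0027 -0.0232]
(255, 205) [187 190 188] [0.45   0.1771 0.0964] tool [ 0.0285  0.0028 -0.0327]
(280, 203) [189 193 191] [0.4604 0.1834 0.0971] tool [ 0.0303  0.0146 -0.0349]
(245, 260) [133 136 137] [0.4461 0.1742 0.1239] tool [ 0.0113 -0.0019 -0.0543]
(292, 262) [247 253 250] [0.4981 0.1153 0.0938] tool [-0.0302  0.0294  0.0119]
(300, 240) [255 255 255] [0.4878 0.1488 0.0951] tool [-0.0024  0.03   -0.0094]
7.05 [-1.79671312  0.54867914  5.61317191] [0.46035908 0.13621189 0.08602783]
[0.44599072 0.15648406 0.09810812] [ 0.68541909  0.67780885 -0.26603728] 0.017874665172374418 [0.44109598 0.14322508 0.08923536] [0.4557536  0.16167117 0.10200026]
```

Run:
```python
from h import *
im,d,c=shot("wrist"); W=cloud(d,c); s,p,R=pose()
for u in (258,262):
  for v in range(220,262,3):
    X=W[v,u]; print((u,v),im[v,u],X.round(4),"tool",(R.T@(X-p)).round(4))
Rc=np.array(c["R"]);t=np.array(c["t"]);K=np.array(c["mtx"])
for q in [(0,0,0),(0,0,-.0187),(.011,0,0),(-.011,0,0),(.011,.006,-.03)]:
    x=K@(Rc@(p+R@np.array(q))+t); print(q,(x[:2]/x[2]).round(1),x[2].round(3))
print("cam in tool",R.T@(-Rc.T@t-p),"axis",R.T@Rc[2])
```

```text
(258, 220) [81 79 82] [ 0.5111  0.0135 -0.0007] tool [-0.0582  0.0104  0.1471]
(258, 223) [83 80 83] [ 0.514   0.0051 -0.002 ] tool [-0.0647  0.0106  0.1533]
(258, 226) [83 81 83] [ 0.5161 -0.0009 -0.0016] tool [-0.0701  0.0108  0.1566]
(258, 229) [84 81 83] [ 0.5182 -0.0068 -0.0011] tool [-0.0756  0.011   0.1598]
(258, 232) [94 93 95] [ 0.5205 -0.0134 -0.0009] tool [-0.0814  0.0111  0.1637]
(258, 235) [166 171 171] [0.4561 0.1639 0.1048] tool [ 0.0119  0.0044 -0.0313]
(258, 238) [165 171 171] [0.4551 0.1664 0.1079] tool [ 0.0123  0.0043 -0.0354]
(258, 241) [166 171 171] [0.4546 0.1676 0.1102] tool [ 0.012   0.0042 -0.038 ]
(258, 244) [166 171 171] [0.4536 0.1704 0.1133] tool [ 0.0127  0.0041 -0.0422]
(258, 247) [165 170 171] [0.4536 0.1703 0.1148] tool [ 0.0117  0.0041 -0.0434]
(258, 250) [166 171 171] [0.4528 0.1726 0.1174] tool [ 0.0122  0.004  -0.047 ]
(258, 253) [166 171 171] [0.4522 0.1739 0.1196] tool [ 0.0121  0.0039 -0.0496]
(258, 256) [165 170 170] [0.4517 0.1753 0.1217] tool [ 0.0121  0.0038 -0.0522]
(258, 259) [166 170 170] [0.4513 0.1764 0.1236] tool [ 0.012   0.0037 -0.
[... 698 characters left out ...]
 0.012   0.006  -0.0409]
(262, 247) [169 175 175] [0.4548 0.1724 0.1156] tool [ 0.0126  0.0059 -0.045 ]
(262, 250) [169 175 175] [0.4546 0.1728 0.1173] tool [ 0.012   0.0058 -0.0466]
(262, 253) [168 173 173] [0.454  0.1742 0.1195] tool [ 0.012   0.0057 -0.0493]
(262, 256) [167 172 172] [0.4534 0.1758 0.1217] tool [ 0.0121  0.0056 -0.0521]
(262, 259) [166 171 171] [0.4532 0.1763 0.1233] tool [ 0.0116  0.0055 -0.0537]
(0, 0, 0) [249.1 229.5] 0.184
(0, 0, -0.0187) [249.2 244.1] 0.166
(0.011, 0, 0) [249.2 212.9] 0.18
(-0.011, 0, 0) [249.1 245.4] 0.187
(0.011, 0.006, -0.03) [261.  235.4] 0.152
cam in tool [ 0.07979568 -0.0002898  -0.16734939] axis [-3.07228747e-01  6.60509187e-04  9.51635466e-01]
```

Depth puts the real shut fingertips about 30 mm behind the nominal TCP (tool z ≈ -0.030), so the pads closed just above the tube. I'll back off, reopen and re-measure with that offset.

Request:
arm_command:
  rows:
    - {"delta_pos": [-0.1, 0, -0.15], "rot": [0, 0, 0], "fingers": 1}
    - {"delta_pos": [-0.15, 0, -0.2], "rot": [0, 0, 0], "fingers": 1}
    - {"delta_pos": [-0.3, 0, -0.45], "rot": [0, 0, 0], "fingers": 0.72}
    - {"delta_pos": [-0.4, 0, -0.57], "rot": [0, 0, 0], "fingers": 0.72}
    - {"delta_pos": [0, 0, 0], "rot": [0, 0, 0], "fingers": 0.72}
    - {"delta_pos": [0, 0, 0], "rot": [0, 0, 0], "fingers": 0.72}
    - {"delta_pos": [0, 0, 0], "rot": [0, 0, 0], "fingers": 0.72}

```text
clock: 7.8
tcp_pos: [0.4597, 0.1362, 0.1178]
orientation: [0.244, 0.561, 0.771, -0.178]
wrist_force: [-0.9, -0.7, 1.1]
finger_gap: 0.0241
```

Run:
```python
from h import *
im,d,c=shot("wrist"); W=cloud(d,c); s,p,R=pose(); cv2.imwrite("pics/5.png",im)
m,u,L,P,mk=redgrip(im,d,c,.07,.16); print(m,u,L,P[:,2].max(),s["finger_gap"],p)
# fingertips: grey pixels near camera
T=(W-p)@R
ft=(T[...,2]<0)&(T[...,2]>-.06)&(abs(T[...,0])<.016)&(abs(T[...,1])<.035)&~mk
for sgn in(-1,1):
    q=T[ft&(T[...,1]*sgn>0)]; print(sgn,len(q),q[:,2].max() if len(q) else 0, np.percentile(q,[2,98],axis=0).round(4) if len(q) else 0)
# rim/pail
x=(abs(W[...,2]-.0945)<.004)&(W[...,0]>.48)&(W[...,0]<.65)&(W[...,1]>.05)
q=W[x]; print("rim",q.min(0),q.max(0))
py=u*np.sign(u[1]); e=m+py*L/2; print("end+y",e,(R.T@(e-p)).round(4))
```

```text
[0.46366234 0.12631461 0.10348996] [ 0.2752685  -0.96107146  0.02385179] 0.07070017048041956 0.10660765643649225 0.02440093932097046 [0.45957254 0.13611248 0.11765608]
-1 1101 -0.02407152872687595 [[-0.0081 -0.0253 -0.0591]
 [ 0.0125 -0.0121 -0.0281]]
1 1108 -0.02476610716113123 [[-0.0079  0.0116 -0.0592]
 [ 0.0125  0.0248 -0.0282]]
rim [0.48037697 0.05471118 0.09050095] [0.6150672  0.20659337 0.09849957]
end+y [0.45393157 0.16028857 0.1026468 ] [ 0.0289  0.0021 -0.002 ]
```

View pics/5.png

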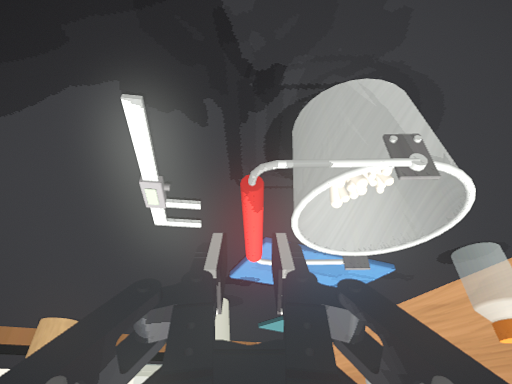

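The pail is back in place with the tube at (253,218) still between the finger lines. The tips are at tool z ≈ -0.026, so I'll descend further with that corrected hold point.

Request:
arm_command:
  rows:
    - {"delta_pos": [0.16, 0.01, 0.42], "rot": [0, 0, 0], "fingers": 0.72}
    - {"delta_pos": [0.17, 0.01, 0.42], "rot": [0, 0, 0], "fingers": 0.72}
    - {"delta_pos": [0.17, 0.02, 0.42], "rot": [0, 0, 0], "fingers": 0.72}
    - {"delta_pos": [0.16, 0.02, 0.42], "rot": [0, 0, 0], "fingers": 0.72}
    - {"delta_pos": [0.16, 0.02, 0.42], "rot": [0, 0, 0], "fingers": 0.72}
    - {"delta_pos": [0.16, 0, 0.4], "rot": [0, 0, 0], "fingers": 0.72}
    - {"delta_pos": [0, 0, 0], "rot": [0, 0, 0], "fingers": 0.72}

```text
clock: 8.55
tcp_pos: [0.4646, 0.1239, 0.0646]
orientation: [0.243, 0.561, 0.771, -0.179]
wrist_force: [-0.2, -0.3, -0.1]
finger_gap: 0.0237
```

Run:
```python
from h import *
im,d,c=shot("wrist"); W=cloud(d,c); s,p,R=pose(); cv2.imwrite("pics/6.png",im[150:384,130:390])
m,u,L,P,mk=redgrip(im,d,c,.07,.16); print(m,u,L,s["finger_gap"],p,s["wrist_force"])
py=u*np.sign(u[1]); e=m+py*L/2; print("end+y",e,(R.T@(e-p)).round(4))
T=(P-p)@R; q=T[abs(T[:,0]-.012)<.004]; print("tube near outer face tool y,z",q.mean(0),q.min(0),q.max(0))
```

```text
[0.43586132 0.21307448 0.12773725] [ 0.28224474 -0.86167238 -0.42173287] 0.14660604427374696 0.02374285194131575 [0.46488559 0.12419777 0.06530779] [0.90474706 0.02744871 0.67818468]
end+y [0.41517192 0.27623767 0.15865154] [ 0.0771 -0.0009 -0.1684]
tube near outer face tool y,z [ 0.0101048  -0.00098379 -0.04852481] [ 0.00801581 -0.00633618 -0.05339302] [ 0.01394535  0.0063269  -0.04276061]
```

View pics/6.png

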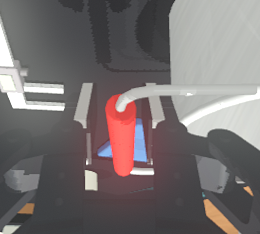

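The tube now lies well between the pads, at crop (120,135) with the tips at (85,90) and (155,90). I'm closing.

Request:
arm_command:
  rows:
    - {"delta_pos": [0, 0, 0], "rot": [0, 0, 0], "fingers": 1}
    - {"delta_pos": [0, 0, 0], "rot": [0, 0, 0], "fingers": 1}
    - {"delta_pos": [0, 0, 0], "rot": [0, 0, 0], "fingers": 1}
    - {"delta_pos": [0, 0, 0], "rot": [0, 0, 0], "fingers": 1}
    - {"delta_pos": [0, 0, 0], "rot": [0, 0, 0], "fingers": 1}
  squeeze: 100

```text
clock: 9.1
tcp_pos: [0.4658, 0.125, 0.0663]
orientation: [0.244, 0.561, 0.771, -0.177]
wrist_force: [0.9, 1.2, -0.3]
finger_gap: 0.011
```

Request:
arm_command:
  rows:
    - {"delta_pos": [-0.225, 0.017, -0.321], "rot": [0, 0, 0], "fingers": 1}
    - {"delta_pos": [-0.223, 0.051, -0.319], "rot": [0, 0, 0], "fingers": 1}
    - {"delta_pos": [-0.22, 0.085, -0.314], "rot": [0, 0, 0], "fingers": 1}
    - {"delta_pos": [-0.215, 0.118, -0.306], "rot": [0, 0, 0], "fingers": 1}
    - {"delta_pos": [-0.208, 0.15, -0.297], "rot": [0, 0, 0], "fingers": 1}
    - {"delta_pos": [-0.2, 0.181, -0.285], "rot": [0, 0, 0], "fingers": 1}
    - {"delta_pos": [-0.19, 0.211, -0.271], "rot": [0, 0, 0], "fingers": 1}
    - {"delta_pos": [-0.179, 0.239, -0.255], "rot": [0, 0, 0], "fingers": 1}
    - {"delta_pos": [-0.166, 0.265, -0.237], "rot": [0, 0, 0], "fingers": 1}
  squeeze: 100

```text
clock: 10.0
tcp_pos: [0.4907, 0.1329, 0.1301]
orientation: [0.244, 0.561, 0.771, -0.178]
wrist_force: [0.8, 0.5, -0.6]
finger_gap: 0.0111
```

Run:
```python
from h import *
s,p,R=pose(); print(s["clock"],p,s["finger_gap"],s["wrist_force"],s["ft_torque"])
im,d,c=shot("wrist"); cv2.imwrite("pics/7.png",im[100:384,130:400])
```

```text
10.0 [0.49066744 0.13291939 0.13005448] 0.01109726975868036 [ 0.80208957  0.45421169 -0.58751194] [0.84358123 0.3027373  0.16835534]
```

View pics/7.png

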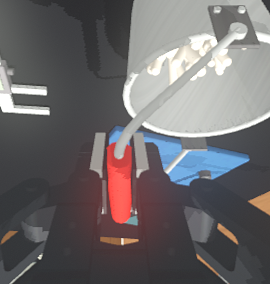

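The tube is held at crop (120,180) and the bail is halfway up. I'll finish the arc.

Request:
arm_command:
  rows:
    - {"delta_pos": [-0.152, 0.289, -0.217], "rot": [0, 0, 0], "fingers": 1}
    - {"delta_pos": [-0.137, 0.311, -0.196], "rot": [0, 0, 0], "fingers": 1}
    - {"delta_pos": [-0.121, 0.331, -0.173], "rot": [0, 0, 0], "fingers": 1}
    - {"delta_pos": [-0.104, 0.348, -0.148], "rot": [0, 0, 0], "fingers": 1}
    - {"delta_pos": [-0.086, 0.363, -0.123], "rot": [0, 0, 0], "fingers": 1}
    - {"delta_pos": [-0.068, 0.374, -0.097], "rot": [0, 0, 0], "fingers": 1}
    - {"delta_pos": [-0.049, 0.383, -0.07], "rot": [0, 0, 0], "fingers": 1}
    - {"delta_pos": [-0.029, 0.389, -0.042], "rot": [0, 0, 0], "fingers": 1}
    - {"delta_pos": [-0.01, 0.392, -0.014], "rot": [0, 0, 0], "fingers": 1}
    - {"delta_pos": [0, 0, 0], "rot": [0, 0, 0], "fingers": 1}
    - {"delta_pos": [0, 0, 0], "rot": [0, 0, 0], "fingers": 1}
    - {"delta_pos": [0, 0, 0], "rot": [0, 0, 0], "fingers": 1}

```text
clock: 11.25
tcp_pos: [0.5521, 0.1529, 0.1566]
orientation: [0.244, 0.561, 0.771, -0.177]
wrist_force: [-1.2, 3.1, 6.9]
finger_gap: 0.0108
```

Run:
```python
from h import *
s,p,R=pose(); print(s["clock"],p,s["finger_gap"],s["wrist_force"],s["ft_torque"])
im,d,c=shot("wrist"); W=cloud(d,c)
x=(abs(W[...,2]-.0945)<.004)&(W[...,0]>.48)&(W[...,0]<.65)&(W[...,1]>.05)
q=W[x]; print("rim",q.min(0),q.max(0))
print(redgrip(im,d,c,.12,.23)[:3])
im,d,c=shot("top")
print(redgrip(im,d,c,.12,.23)[:3]); cv2.imwrite("pics/8.png",cv2.resize(im[140:240,170:300],None,fx=4,fy=4))
W=cloud(d,c);x=(abs(W[...,2]-.0945)<.004)&(W[...,0]>.48)&(W[...,0]<.65)&(W[...,1]>.05)
q=W[x]; print("rim",q.min(0),q.max(0))
```

```text
11.25 [0.55214899 0.15293978 0.15659232] 0.01080486614583329 [-1.21465408  3.13409802  6.85345437] [ 0.48158707  0.14764977 -0.00091312]
rim [0.49395791 0.07805049 0.09051663] [0.6169263  0.20549218 0.09847885]
(array([0.55219536, 0.13692035, 0.19378708]), array([ 0.31871517, -0.94780718, -0.00906544]), np.float64(0.0912213857724128))
(array([0.55620922, 0.1379338 , 0.19718549]), array([-0.27628811,  0.96097953, -0.01353607]), np.float64(0.08997147870493916))
rim [0.4950996  0.0725879  0.09050353] [0.6148889  0.18397997 0.0984698 ]
```

Both views put the grip middle over the pail centre at z ≈ 0.19, so the bail is upright with the pail still on the bench. I'm lifting it straight up, gently.

Request:
arm_command:
  rows:
    - {"delta_pos": [-0.057, 0, -0.082], "rot": [0, 0, 0], "fingers": 1}
    - {"delta_pos": [-0.115, 0, -0.164], "rot": [0, 0, 0], "fingers": 1}
    - {"delta_pos": [-0.172, 0, -0.246], "rot": [0, 0, 0], "fingers": 1}
    - {"delta_pos": [-0.23, 0, -0.328], "rot": [0, 0, 0], "fingers": 1}
    - {"delta_pos": [-0.287, 0, -0.41], "rot": [0, 0, 0], "fingers": 1}
    - {"delta_pos": [-0.344, 0, -0.491], "rot": [0, 0, 0], "fingers": 1}
    - {"delta_pos": [-0.344, 0, -0.491], "rot": [0, 0, 0], "fingers": 1}
    - {"delta_pos": [-0.344, 0, -0.491], "rot": [0, 0, 0], "fingers": 1}
    - {"delta_pos": [-0.287, 0, -0.41], "rot": [0, 0, 0], "fingers": 1}
    - {"delta_pos": [-0.23, 0, -0.328], "rot": [0, 0, 0], "fingers": 1}
    - {"delta_pos": [-0.144, 0, -0.205], "rot": [0, 0, 0], "fingers": 1}
    - {"delta_pos": [-0.086, 0, -0.123], "rot": [0, 0, 0], "fingers": 1}
    - {"delta_pos": [0, 0, 0], "rot": [0, 0, 0], "fingers": 1}

```text
clock: 12.65
tcp_pos: [0.5509, 0.1526, 0.2482]
orientation: [0.244, 0.561, 0.771, -0.177]
wrist_force: [0.5, -0.4, -3.4]
finger_gap: 0.011
```

Request:
arm_command:
  rows:
    - {"delta_pos": [0, 0, 0], "rot": [0.002, 0, 0.0028], "fingers": 1}
    - {"delta_pos": [0, 0, 0], "rot": [0.0035, 0, 0.005], "fingers": 1}
    - {"delta_pos": [0, 0, 0], "rot": [0.0045, 0, 0.0065], "fingers": 1}
    - {"delta_pos": [0, 0, 0], "rot": [0.005, 0, 0.0071], "fingers": 1}
    - {"delta_pos": [0, 0, 0], "rot": [0.005, 0, 0.0071], "fingers": 1}
    - {"delta_pos": [0, 0, 0], "rot": [0.005, 0, 0.0071], "fingers": 1}
    - {"delta_pos": [0, 0, 0], "rot": [0.005, 0, 0.0071], "fingers": 1}
    - {"delta_pos": [0, 0, 0], "rot": [0.004, 0, 0.0057], "fingers": 1}
    - {"delta_pos": [0, 0, 0], "rot": [0.003, 0, 0.0043], "fingers": 1}
    - {"delta_pos": [0, 0, 0], "rot": [0.0017, 0, 0.0026], "fingers": 1}
    - {"delta_pos": [0, 0, 0], "rot": [0, 0, 0], "fingers": 1}
    - {"delta_pos": [0, 0, 0], "rot": [0, 0, 0], "fingers": 1}

```text
clock: 13.85
tcp_pos: [0.551, 0.1525, 0.2477]
orientation: [0.201, 0.711, 0.635, -0.225]
wrist_force: [0.3, -1.2, -3.6]
finger_gap: 0.0108
```

Run:
```python
from h import *
s,p,R=pose(); print(s["clock"],p,R.round(3).tolist(),s["finger_gap"],s["wrist_force"],s["joint_pos"].round(2))
for n in("side","top","wrist"):
    im,d,c=shot(n); r=redgrip(im,d,c,.22,.34); print(n,r[0].round(4),r[1].round(3),r[2].round(3),"tool",(R.T@(r[0]-p)).round(4),r[3].max(0))
    if n=="side": cv2.imwrite("pics/8.png",cv2.resize(im[100:340,130:370],None,fx=2.4,fy=2.4))
```

```text
13.85 [0.55097631 0.15252834 0.24772083] [[0.092, 0.994, -0.064], [0.813, -0.112, -0.572], [-0.575, 0.001, -0.818]] 0.010768907812217019 [ 0.31904995 -1.24670992 -3.61658896] [ 0.41  0.6   0.43  1.74 -0.52  2.19]
side [0.5474 0.1401 0.2878] [-0.074 -0.996 -0.059] 0.101 tool [-0.0335 -0.0021 -0.0254] [0.55604545 0.18978463 0.32004368]
top [0.5494 0.1355 0.2879] [-0.12  -0.993 -0.004] 0.095 tool [-0.0371  0.0004 -0.023 ] [0.55941879 0.18214378 0.29413952]
wrist [0.5556 0.2026 0.2868] [-0.102 -0.994 -0.04 ] 0.226 tool [ 0.0186 -0.001  -0.0609] [0.56828256 0.31299909 0.3390915 ]
```

View pics/8.png

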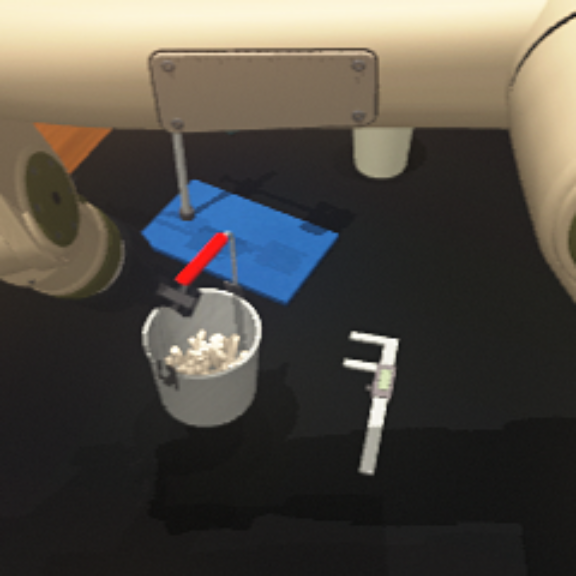

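The pail hangs level from the grip, which is at (205,258) in the crop; weight is about 3.6 N. I'll carry it toward the hook in two smooth stages.

Request:
arm_command:
  rows:
    - {"delta_pos": [-0.14, 0.016, 0.098], "rot": [0, 0, 0], "fingers": 1}
    - {"delta_pos": [-0.28, 0.032, 0.197], "rot": [0, 0, 0], "fingers": 1}
    - {"delta_pos": [-0.42, 0.049, 0.295], "rot": [0, 0, 0], "fingers": 1}
    - {"delta_pos": [-0.56, 0.065, 0.394], "rot": [0, 0, 0], "fingers": 1}
    - {"delta_pos": [-0.7, 0.081, 0.492], "rot": [0, 0, 0], "fingers": 1}
    - {"delta_pos": [-0.7, 0.081, 0.492], "rot": [0, 0, 0], "fingers": 1}
    - {"delta_pos": [-0.7, 0.081, 0.492], "rot": [0, 0, 0], "fingers": 1}
    - {"delta_pos": [-0.7, 0.081, 0.492], "rot": [0, 0, 0], "fingers": 1}
    - {"delta_pos": [-0.7, 0.081, 0.492], "rot": [0, 0, 0], "fingers": 1}
    - {"delta_pos": [-0.56, 0.065, 0.394], "rot": [0, 0, 0], "fingers": 1}
    - {"delta_pos": [-0.42, 0.049, 0.295], "rot": [0, 0, 0], "fingers": 1}
    - {"delta_pos": [-0.28, 0.032, 0.197], "rot": [0, 0, 0], "fingers": 1}
    - {"delta_pos": [-0.14, 0.016, 0.098], "rot": [0, 0, 0], "fingers": 1}
    - {"delta_pos": [0, 0, 0], "rot": [0, 0, 0], "fingers": 1}

```text
clock: 15.4
tcp_pos: [0.5481, -0.0024, 0.2481]
orientation: [0.201, 0.711, 0.635, -0.225]
wrist_force: [-0.4, 1.0, -4.1]
finger_gap: 0.0109
```

Run:
```python
from h import *
s,p,R=pose(); print(s["clock"],p,s["finger_gap"],s["wrist_force"],s["joint_pos"].round(2))
D=[]
for n in("side","top"):
    im,d,c=shot(n); 
    try:
        r=redgrip(im,d,c,.22,.34); print(n,r[0].round(4),r[1].round(3),r[2].round(3),"tool",(R.T@(r[0]-p)).round(4))
    except Exception as e: print(n,e)
    z=np.load(n+"0.npz"); W=cloud(d,c); W0=cloud(z["d"],z)
    new=(abs(d-z["d"])>.02)&(d>0)&(W[...,2]>.2); q=W[new]; dist=np.hypot(q[:,0]-.604,q[:,1]+.1545)
    for lo in np.arange(.2,.9,.1):
        k=(q[:,2]>lo)&(q[:,2]<lo+.1)
        if k.any(): i=np.where(k)[0][dist[k].argmin()]; print(n,lo.round(1),dist[i].round(3),q[i].round(3))
```

```text
15.4 [ 0.54809376 -0.00235066  0.24808596] 0.010915809437816119 [-0.38243326  0.99267396 -4.08075798] [ 0.18  0.42  0.15  1.5  -0.58  1.92]
side [ 0.5429 -0.0326  0.2872] [-0.106 -0.994 -0.031] 0.068 tool [-0.0475 -0.0017 -0.0144]
side 0.2 0.092 [ 0.542 -0.086  0.212]
side 0.3 0.016 [ 0.597 -0.14   0.325]
side 0.4 0.23 [0.539 0.066 0.403]
side 0.5 0.15 [ 0.753 -0.166  0.58 ]
side 0.6 0.293 [0.546 0.132 0.698]
side 0.7 0.295 [0.559 0.137 0.702]
top [ 0.547  -0.0183  0.2878] [-0.133 -0.991 -0.002] 0.094 tool [-0.0359  0.0007 -0.0233]
top 0.2 0.092 [ 0.541 -0.088  0.264]
top 0.3 0.173 [0.558 0.013 0.302]
top 0.4 0.014 [ 0.611 -0.142  0.438]
top 0.5 0.28 [0.573 0.124 0.503]
top 0.6 0.287 [0.582 0.132 0.656]
top 0.7 0.292 [0.563 0.134 0.703]
```

Request:
arm_command:
  rows:
    - {"delta_pos": [-0.14, 0.016, 0.098], "rot": [0, 0, 0], "fingers": 1}
    - {"delta_pos": [-0.28, 0.032, 0.197], "rot": [0, 0, 0], "fingers": 1}
    - {"delta_pos": [-0.42, 0.05, 0.295], "rot": [0, 0, 0], "fingers": 1}
    - {"delta_pos": [-0.56, 0.067, 0.394], "rot": [0, 0, 0], "fingers": 1}
    - {"delta_pos": [-0.7, 0.083, 0.492], "rot": [0, 0, 0], "fingers": 1}
    - {"delta_pos": [-0.7, 0.083, 0.492], "rot": [0, 0, 0], "fingers": 1}
    - {"delta_pos": [-0.7, 0.083, 0.492], "rot": [0, 0, 0], "fingers": 1}
    - {"delta_pos": [-0.56, 0.067, 0.394], "rot": [0, 0, 0], "fingers": 1}
    - {"delta_pos": [-0.42, 0.05, 0.295], "rot": [0, 0, 0], "fingers": 1}
    - {"delta_pos": [-0.28, 0.032, 0.197], "rot": [0, 0, 0], "fingers": 1}
    - {"delta_pos": [-0.21, 0.025, 0.148], "rot": [0, 0, 0], "fingers": 1}
    - {"delta_pos": [-0.17, 0.02, 0.12], "rot": [0, 0, 0], "fingers": 1}
    - {"delta_pos": [-0.14, 0.016, 0.098], "rot": [0, 0, 0], "fingers": 1}
    - {"delta_pos": [0, 0, 0], "rot": [0, 0, 0], "fingers": 1}
    - {"delta_pos": [0, 0, 0], "rot": [0, 0, 0], "fingers": 1}
    - {"delta_pos": [0, 0, 0], "rot": [0, 0, 0], "fingers": 1}

```text
clock: 17.1
tcp_pos: [0.5462, -0.1314, 0.248]
orientation: [0.201, 0.711, 0.635, -0.225]
wrist_force: [0.1, 0.1, -3.4]
finger_gap: 0.0108
```

Run:
```python
from h import *
s,p,R=pose(); print(s["clock"],p,R.round(3).tolist(),s["finger_gap"],s["wrist_force"],s["joint_pos"].round(2))
for n in("side","top"):
    im,d,c=shot(n); W=cloud(d,c)
    try:
        r=redgrip(im,d,c,.22,.34); print(n,r[0].round(4),r[1].round(3),r[2].round(3),"tool",(R.T@(r[0]-p)).round(4))
    except Exception as e: print(n,e)
    h=(abs(W[...,0]-.6)<.025)&(abs(W[...,1]+.155)<.015)&(W[...,2]>.235)&(W[...,2]<.31)
    q=W[h]; 
    if len(q): print("hook",len(q)); [print(x.round(3),end=" ") for x in q[::max(1,len(q)//20)]]; print()
    if n=="side": cv2.imwrite("pics/9.png",cv2.resize(im[60:240,160:340],None,fx=3.2,fy=3.2,interpolation=2))
```

```text
17.1 [ 0.54620329 -0.13144206  0.24798909] [[0.092, 0.994, -0.063], [0.813, -0.111, -0.571], [-0.575, 0.001, -0.818]] 0.010829865176169023 [ 0.12952635  0.07231456 -3.44713374] [-0.05  0.32  0.01  1.31 -0.61  1.65]
side [ 0.54   -0.1687  0.2872] [-0.139 -0.99  -0.02 ] 0.051 tool [-0.0534 -0.002  -0.0104]
top [ 0.5448 -0.147   0.2887] [-0.14  -0.99  -0.026] 0.094 tool [-0.0362  0.0003 -0.0243]
hook 14
[ 0.607 -0.159  0.249] [ 0.604 -0.156  0.247] [ 0.604 -0.159  0.247] [ 0.604 -0.162  0.248] [ 0.601 -0.156  0.245] [ 0.6   -0.159  0.249] [ 0.599 -0.162  0.254] [ 0.597 -0.156  0.249] [ 0.596 -0.159  0.252] [ 0.59  -0.155  0.261] [ 0.587 -0.157  0.271] [ 0.586 -0.155  0.264] [ 0.586 -0.158  0.265] [ 0.584 -0.16   0.271]
```

View pics/9.png

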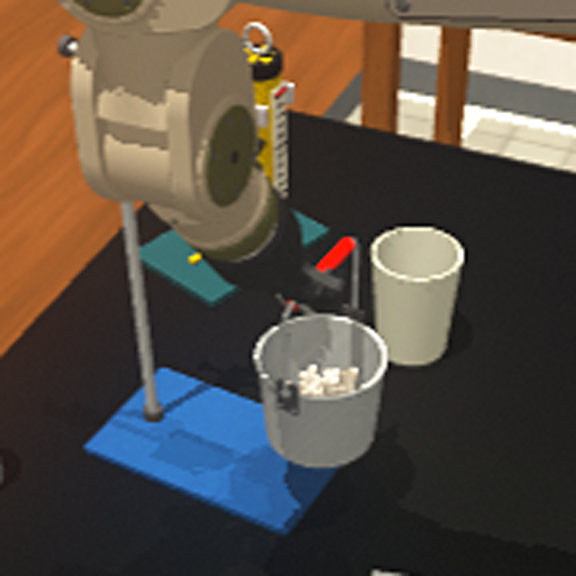

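The tube is level, about 60 mm short of the hook and aligned with it laterally within about 1 mm (grip at (335,253), hook hidden behind the gripper). I'll move slowly in over the tip.

Request:
arm_command:
  rows:
    - {"delta_pos": [0.02, 0.05, 0.03], "rot": [0, 0, 0], "fingers": 1}
    - {"delta_pos": [0.02, 0.1, 0.03], "rot": [0, 0, 0], "fingers": 1}
    - {"delta_pos": [0.02, 0.15, 0.02], "rot": [0, 0, 0], "fingers": 1}
    - {"delta_pos": [0, 0.2, 0], "rot": [0, 0, 0], "fingers": 1}
    - {"delta_pos": [0, 0.2, 0], "rot": [0, 0, 0], "fingers": 1}
    - {"delta_pos": [0, 0.2, 0], "rot": [0, 0, 0], "fingers": 1}
    - {"delta_pos": [0, 0.2, 0], "rot": [0, 0, 0], "fingers": 1}
    - {"delta_pos": [0, 0.2, 0], "rot": [0, 0, 0], "fingers": 1}
    - {"delta_pos": [0, 0.2, 0], "rot": [0, 0, 0], "fingers": 1}
    - {"delta_pos": [0, 0.2, 0], "rot": [0, 0, 0], "fingers": 1}
    - {"delta_pos": [0, 0.2, 0], "rot": [0, 0, 0], "fingers": 1}
    - {"delta_pos": [0, 0.15, 0], "rot": [0, 0, 0], "fingers": 1}
    - {"delta_pos": [0, 0.1, 0], "rot": [0, 0, 0], "fingers": 1}
    - {"delta_pos": [0, 0.05, 0], "rot": [0, 0, 0], "fingers": 1}

```text
clock: 18.6
tcp_pos: [0.59, -0.1367, 0.246]
orientation: [0.201, 0.711, 0.635, -0.225]
wrist_force: [-0.1, 0.4, -3.8]
finger_gap: 0.0109
```

Run:
```python
from h import *
s,p,R=pose(); print(s["clock"],p,s["finger_gap"],s["wrist_force"],s["ft_torque"])
for n in("side","top"):
    im,d,c=shot(n); W=cloud(d,c)
    try:
        r=redgrip(im,d,c,.22,.34); P=r[3];print(n,len(P),r[0].round(4),r[1].round(3),r[2].round(3),"tool",(R.T@(r[0]-p)).round(4),P.min(0).round(3),P.max(0).round(3))
    except Exception as e: print(n,e)
    h=(abs(W[...,0]-.6)<.03)&(abs(W[...,1]+.155)<.012)&(W[...,2]>.235)&(W[...,2]<.32)
    for v,u in np.argwhere(h)[::3]: print(im[v,u],W[v,u].round(3),end=" ")
    print()
```

```text
18.6 [ 0.59000969 -0.13668991  0.24601318] 0.010913569023954215 [-0.05468652  0.37606705 -3.81912317] [ 1.04213679 -0.11566208  0.03266086]
side 44 [ 0.5836 -0.1738  0.2853] [-0.157 -0.987 -0.03 ] 0.046 tool [-0.0534 -0.0022 -0.0105] [ 0.578 -0.197  0.279] [ 0.592 -0.152  0.289]
[44 58 65] [ 0.594 -0.145  0.319] [ 33 100 158] [ 0.6   -0.15   0.311] [ 41 107 155] [ 0.605 -0.149  0.307] [ 92 111  89] [ 0.599 -0.155  0.305] [ 18  27 201] [ 0.588 -0.165  0.287] [ 21  28 207] [ 0.585 -0.164  0.286] [ 15  23 207] [ 0.59  -0.155  0.287] [ 17  26 204] [ 0.582 -0.159  0.286] [ 32  36 146] [ 0.582 -0.152  0.288] 
top 69 [ 0.5883 -0.1539  0.2855] [-0.152 -0.988  0.   ] 0.091 tool [-0.0369  0.0003 -0.0224] [ 0.58  -0.199  0.277] [ 0.599 -0.109  0.294]
[ 87  89 113] [ 0.608 -0.16   0.244] [ 60  63 155] [ 0.592 -0.152  0.286] [ 59  63 230] [ 0.588 -0.143  0.288] [ 48  51 189] [ 0.589 -0.153  0.285] [ 45  48 149] [ 0.589 -0.161  0.289] [ 57  61 214] [ 0.588 -0.147  0.279] [ 43  46 173] [ 0.585 -0.155  0.288] [ 38  41 155] [ 0.586 -0.165  0.287] [ 91  94 179] [ 0.58  -0.149  0.293] [ 61  65 157] [ 0.583 -0.159  0.287] [157 162 178] [ 0.581 -0.15   0.28 ] [118 125 162] [ 0.58  -0.159  0.285]
```

No contact, and the tube is over the tip. I'll go the remaining 16 mm.

Request:
arm_command:
  rows:
    - {"delta_pos": [0, 0.05, 0], "rot": [0, 0, 0], "fingers": 1}
    - {"delta_pos": [0, 0.1, 0], "rot": [0, 0, 0], "fingers": 1}
    - {"delta_pos": [0, 0.13, 0], "rot": [0, 0, 0], "fingers": 1}
    - {"delta_pos": [0, 0.13, 0], "rot": [0, 0, 0], "fingers": 1}
    - {"delta_pos": [0, 0.13, 0], "rot": [0, 0, 0], "fingers": 1}
    - {"delta_pos": [0, 0.11, 0], "rot": [0, 0, 0], "fingers": 1}
    - {"delta_pos": [0, 0.08, 0], "rot": [0, 0, 0], "fingers": 1}
    - {"delta_pos": [0, 0.05, 0], "rot": [0, 0, 0], "fingers": 1}
    - {"delta_pos": [0, 0, 0], "rot": [0, 0, 0], "fingers": 1}
    - {"delta_pos": [0, 0, 0], "rot": [0, 0, 0], "fingers": 1}
    - {"delta_pos": [0, 0, 0], "rot": [0, 0, 0], "fingers": 1}

```text
clock: 19.8
tcp_pos: [0.6052, -0.1384, 0.2461]
orientation: [0.201, 0.711, 0.635, -0.225]
wrist_force: [-1.3, -0.1, -4.5]
finger_gap: 0.0109
```

Run:
```python
from h import *
s,p,R=pose(); print(s["clock"],p,s["finger_gap"],s["wrist_force"],s["ft_torque"])
for n in("side","top"):
    im,d,c=shot(n); W=cloud(d,c)
    try:
        r=redgrip(im,d,c,.22,.34); P=r[3];print(n,len(P),r[0].round(4),r[1].round(3),r[2].round(3),"tool",(R.T@(r[0]-p)).round(4),P.min(0).round(3),P.max(0).round(3))
    except Exception as e: print(n,e)
    if n=="side": cv2.imwrite("pics/10.png",cv2.resize(im[90:220,190:320],None,fx=4.5,fy=4.5,interpolation=2))
```

```text
19.8 [ 0.60523458 -0.13839964  0.24609152] 0.010892821789750968 [-1.31396899 -0.05225294 -4.45100553] [ 1.06295265 -0.1203203  -0.02660417]
side 43 [ 0.5981 -0.1783  0.2851] [-0.11  -0.993 -0.052] 0.046 tool [-0.0555 -0.0026 -0.0086] [ 0.592 -0.202  0.279] [ 0.604 -0.156  0.289]
top 29 [ 0.6046 -0.1356  0.2886] [-0.365 -0.887  0.282] 0.049 tool [-0.0222 -0.0009 -0.0363] [ 0.59  -0.146  0.28 ] [ 0.614 -0.112  0.325]
```

View pics/10.png

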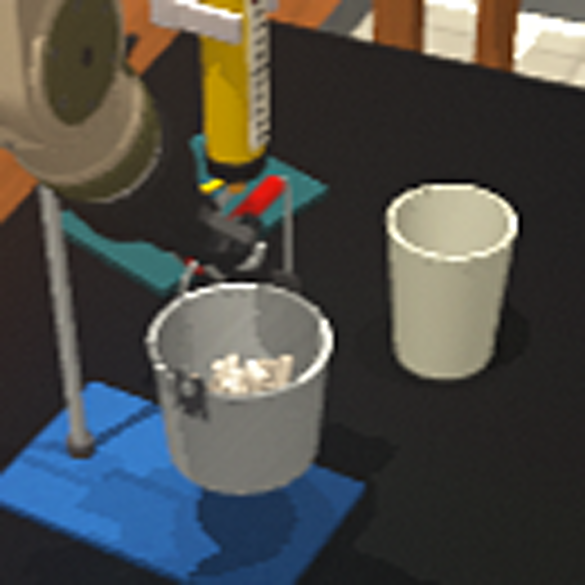

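The tube sits over the bend: hook at (255,255), visible tube end at (265,195), no significant contact. I'll lower slowly while watching the force.

Request:
arm_command:
  rows:
    - {"delta_pos": [0.029, 0, 0.041], "rot": [0, 0, 0], "fingers": 1}
    - {"delta_pos": [0.058, 0, 0.082], "rot": [0, 0, 0], "fingers": 1}
    - {"delta_pos": [0.086, 0, 0.123], "rot": [0, 0, 0], "fingers": 1}
    - {"delta_pos": [0.086, 0, 0.123], "rot": [0, 0, 0], "fingers": 1}
    - {"delta_pos": [0.086, 0, 0.123], "rot": [0, 0, 0], "fingers": 1}
    - {"delta_pos": [0.086, 0, 0.123], "rot": [0, 0, 0], "fingers": 1}
    - {"delta_pos": [0.058, 0, 0.082], "rot": [0, 0, 0], "fingers": 1}
    - {"delta_pos": [0.058, 0, 0.082], "rot": [0, 0, 0], "fingers": 1}
    - {"delta_pos": [0.029, 0, 0.041], "rot": [0, 0, 0], "fingers": 1}
    - {"delta_pos": [0, 0, 0], "rot": [0, 0, 0], "fingers": 1}

```text
clock: 20.9
tcp_pos: [0.6053, -0.1384, 0.2259]
orientation: [0.201, 0.711, 0.635, -0.225]
wrist_force: [0.3, -0.6, -3.9]
finger_gap: 0.0109
```

Request:
arm_command:
  rows:
    - {"delta_pos": [0.029, 0, 0.041], "rot": [0, 0, 0], "fingers": 1}
    - {"delta_pos": [0.029, 0, 0.041], "rot": [0, 0, 0], "fingers": 1}
    - {"delta_pos": [0.029, 0, 0.041], "rot": [0, 0, 0], "fingers": 1}
    - {"delta_pos": [0.029, 0, 0.041], "rot": [0, 0, 0], "fingers": 1}
    - {"delta_pos": [0.029, 0, 0.041], "rot": [0, 0, 0], "fingers": 1}
    - {"delta_pos": [0.029, 0, 0.041], "rot": [0, 0, 0], "fingers": 1}
    - {"delta_pos": [0, 0, 0], "rot": [0, 0, 0], "fingers": 1}

```text
clock: 21.6
tcp_pos: [0.6053, -0.1384, 0.22]
orientation: [0.201, 0.711, 0.635, -0.225]
wrist_force: [-0.3, 0.4, -4.0]
finger_gap: 0.0112
```

Request:
arm_command:
  rows:
    - {"delta_pos": [0.029, 0, 0.041], "rot": [0, 0, 0], "fingers": 1}
    - {"delta_pos": [0.029, 0, 0.041], "rot": [0, 0, 0], "fingers": 1}
    - {"delta_pos": [0.029, 0, 0.041], "rot": [0, 0, 0], "fingers": 1}
    - {"delta_pos": [0.029, 0, 0.041], "rot": [0, 0, 0], "fingers": 1}
    - {"delta_pos": [0.029, 0, 0.041], "rot": [0, 0, 0], "fingers": 1}
    - {"delta_pos": [0, 0, 0], "rot": [0, 0, 0], "fingers": 1}

```text
clock: 22.2
tcp_pos: [0.6054, -0.1385, 0.215]
orientation: [0.201, 0.711, 0.635, -0.225]
wrist_force: [-0.1, 1.4, -1.2]
finger_gap: 0.0109
```

Run:
```python
from h import *
F=[]
for i in range(4):
    im,d,c=shot("side" if i%2 else "top"); s,p,R=pose(); F.append(np.r_[s["wrist_force"],s["ft_torque"]])
    if i>=2:
        try:
            r=redgrip(im,d,c,.2,.34); P=r[3];print(i,len(P),r[0].round(4),r[1].round(3),r[2].round(3),P.min(0).round(3),P.max(0).round(3))
        except Exception as e: print(e)
    if i==3: cv2.imwrite("pics/11.png",cv2.resize(im[105:195,200:290],None,fx=6.5,fy=6.5,interpolation=2))
print(s["clock"],p,np.mean(F,0).round(2))
```

```text
2 70 [ 0.6026 -0.1548  0.2601] [-0.16  -0.987  0.026] 0.09 [ 0.583 -0.2    0.248] [ 0.613 -0.111  0.329]
3 55 [ 0.6008 -0.1736  0.254 ] [-0.172 -0.984 -0.055] 0.057 [ 0.592 -0.202  0.248] [ 0.611 -0.145  0.259]
22.4 [ 0.60539563 -0.13840463  0.21512415] [-0.28 -0.08 -1.79  0.82 -0.04 -0.02]
```

View pics/11.png

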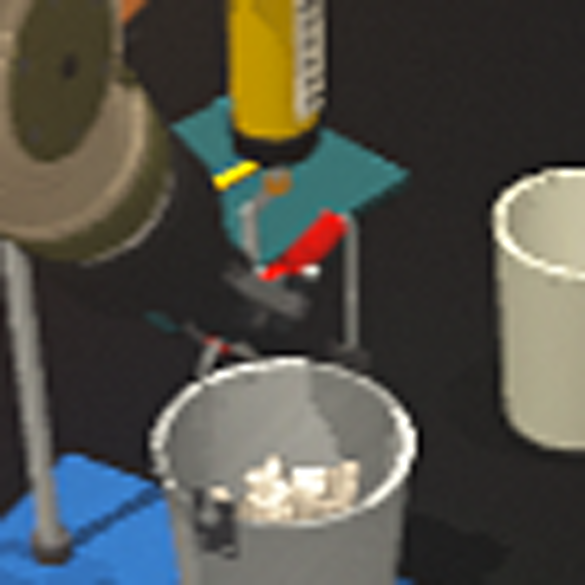

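The tube lies in the hook: shank at (252,230), tip at (312,270), tube between. The balance is taking about half the weight, so I'll continue lowering.

Request:
arm_command:
  rows:
    - {"delta_pos": [0.029, 0, 0.041], "rot": [0, 0, 0], "fingers": 1}
    - {"delta_pos": [0.029, 0, 0.041], "rot": [0, 0, 0], "fingers": 1}
    - {"delta_pos": [0.029, 0, 0.041], "rot": [0, 0, 0], "fingers": 1}
    - {"delta_pos": [0.029, 0, 0.041], "rot": [0, 0, 0], "fingers": 1}
    - {"delta_pos": [0.029, 0, 0.041], "rot": [0, 0, 0], "fingers": 1}
    - {"delta_pos": [0.029, 0, 0.041], "rot": [0, 0, 0], "fingers": 1}
    - {"delta_pos": [0, 0, 0], "rot": [0, 0, 0], "fingers": 1}

```text
clock: 23.1
tcp_pos: [0.6054, -0.1384, 0.209]
orientation: [0.201, 0.711, 0.635, -0.225]
wrist_force: [-0.2, 0.0, 0.0]
finger_gap: 0.0109
```

Run:
```python
from h import *
F=[]
for i in range(6):
    im,d,c=shot("side" if i%2 else "top"); s,p,R=pose(); F.append(np.r_[s["wrist_force"],s["ft_torque"]])
    if i>=4:
        r=redgrip(im,d,c,.2,.30); P=r[3];print(i,len(P),r[0].round(4),r[1].round(3),r[2].round(3))
print(s["clock"],p,np.mean(F,0).round(2),np.std(F,0).round(2))
```

```text
4 62 [ 0.6036 -0.1554  0.2494] [-0.151 -0.988 -0.015] 0.091
5 51 [ 0.6001 -0.1746  0.2486] [-0.144 -0.989 -0.011] 0.057
23.4 [ 0.60545572 -0.13841052  0.20909013] [-0.34  0.84 -0.23  0.62  0.01 -0.06] [0.49 0.43 0.57 0.04 0.02 0.03]
```

The balance carries the full weight, with a residual of about 0.2 N. I'll open gradually, pause, then retreat along the tool axis.

Request:
arm_command:
  rows:
    - {"delta_pos": [0, 0, 0], "rot": [0, 0, 0], "fingers": 0.85}
    - {"delta_pos": [0, 0, 0], "rot": [0, 0, 0], "fingers": 0.82}
    - {"delta_pos": [0, 0, 0], "rot": [0, 0, 0], "fingers": 0.79}
    - {"delta_pos": [0, 0, 0], "rot": [0, 0, 0], "fingers": 0.75}
    - {"delta_pos": [0, 0, 0], "rot": [0, 0, 0], "fingers": 0.7}
    - {"delta_pos": [0, 0, 0], "rot": [0, 0, 0], "fingers": 0.65}
    - {"delta_pos": [0, 0, 0], "rot": [0, 0, 0], "fingers": 0.6}
    - {"delta_pos": [0, 0, 0], "rot": [0, 0, 0], "fingers": 0.6}
  squeeze: 20

```text
clock: 24.2
tcp_pos: [0.6054, -0.1384, 0.209]
orientation: [0.201, 0.711, 0.635, -0.225]
wrist_force: [-0.8, 0.4, -0.6]
finger_gap: 0.0342
```

Run:
```python
from h import *
for i in range(4):
    im,d,c=shot("side" if i%2 else "top"); s,p,R=pose()
    r=redgrip(im,d,c,.2,.30); P=r[3];print(i,len(P),r[0].round(4),r[1].round(3),r[2].round(3))
im,d,c=shot("wrist"); r=redgrip(im,d,c,.2,.30); T=(r[3]-p)@R; print("wrist tube tool y",T[:,1].min(),T[:,1].max(),T[:,1].mean(), "force",s["wrist_force"],s["ft_torque"],s["finger_gap"],s["clock"],p)
```

```text
0 78 [ 0.6029 -0.1541  0.2499] [-0.094 -0.995  0.023] 0.092
1 54 [ 0.6001 -0.1471  0.2557] [-0.022 -0.979 -0.202] 0.111
2 79 [ 0.6028 -0.1541  0.2502] [-0.095 -0.995  0.018] 0.092
3 53 [ 0.5999 -0.1461  0.2564] [-0.024 -0.976 -0.217] 0.114
wrist tube tool y -0.006599323694520481 0.006898074405253367 0.0003666149815668936 force [-0.36630735 -0.18565525 -0.21594687] [ 0.47455779 -0.08466136 -0.00864691] 0.03417001848167502 24.4 [ 0.60535746 -0.13837531  0.20896422]
```

The grip stays at the same height and centred between the open pads. Retreating.

Request:
arm_command:
  rows:
    - {"delta_pos": [0, 0, -0.1], "rot": [0, 0, 0], "fingers": 0.6}
    - {"delta_pos": [0, 0, -0.2], "rot": [0, 0, 0], "fingers": 0.6}
    - {"delta_pos": [0, 0, -0.3], "rot": [0, 0, 0], "fingers": 0.6}
    - {"delta_pos": [0, 0, -0.5], "rot": [0, 0, 0], "fingers": 0.6}
    - {"delta_pos": [0, 0, -0.7], "rot": [0, 0, 0], "fingers": 0.6}
    - {"delta_pos": [0, 0, -0.9], "rot": [0, 0, 0], "fingers": 0.6}
    - {"delta_pos": [0, 0, -0.9], "rot": [0, 0, 0], "fingers": 0.6}
    - {"delta_pos": [0, 0, -0.9], "rot": [0, 0, 0], "fingers": 0.6}
    - {"delta_pos": [0, 0, -0.8], "rot": [0, 0, 0], "fingers": 0.6}
    - {"delta_pos": [0, 0, -0.5], "rot": [0, 0, 0], "fingers": 0.6}
    - {"delta_pos": [0, 0, -0.2], "rot": [0, 0, 0], "fingers": 0.6}
    - {"delta_pos": [0, 0, 0], "rot": [0, 0, 0], "fingers": 0.6}
    - {"delta_pos": [0, 0, 0], "rot": [0, 0, 0], "fingers": 0.6}
    - {"delta_pos": [0, 0, 0], "rot": [0, 0, 0], "fingers": 0.6}
    - {"delta_pos": [0, 0, 0], "rot": [0, 0, 0], "fingers": 0.6}
    - {"delta_pos": [0, 0, 0], "rot": [0, 0, 0], "fingers": 0.6}
    - {"delta_pos": [0, 0, 0], "rot": [0, 0, 0], "fingers": 0.6}
    - {"delta_pos": [0, 0, 0], "rot": [0, 0, 0], "fingers": 0.6}

```text
clock: 26.25
tcp_pos: [0.613, -0.0699, 0.3071]
orientation: [0.201, 0.711, 0.635, -0.225]
wrist_force: [1.1, 0.2, 0.6]
finger_gap: 0.0343
```

```bash
cat > chk.py <<'E'
from h import *
def rimblob(W):
    x=(W[...,2]>.142)&(W[...,2]<.157)&(np.hypot(W[...,0]-.604,W[...,1]+.155)<.085); return W[x]
for i in range(8):
    n="side" if i%2 else "top"
    im,d,c=shot(n); s,p,R=pose(); W=cloud(d,c)
    r=redgrip(im,d,c,.2,.30); q=rimblob(W); print(n,s["clock"],len(r[3]),r[0].round(4),r[1].round(3),r[2].round(3),"rim",q.min(0).round(3),q.max(0).round(3),q.mean(0).round(4))
    if i==1: cv2.imwrite("pics/12.png",cv2.resize(im[80:280,180:360],None,fx=3,fy=3,interpolation=2))
    if i<2:
        z=np.load(n+"0.npz"); W0=cloud(z["d"],z)
        for nm,lo,hi in(("beaker",(.45,-.5,.115),(.65,-.3,.14)),("rack",(.4,.3,.06),(.65,.5,.13)),("caliper",(.33,-.05,.005),(.47,.22,.03))):
            f=lambda W:W[((W>lo)&(W<hi)).all(-1)]; a,b=f(W0),f(W); print(nm,len(a),len(b),np.median(a,0).round(3) if len(a) else 0,np.median(b,0).round(3) if len(b) else 0)
print(p,s["wrist_force"],s["finger_gap"])
E
python3 chk.py
```

```text
top 26.3 71 [ 0.6031 -0.1544  0.2505] [-0.123 -0.992  0.007] 0.091 rim [ 0.541 -0.223  0.142] [ 0.66  -0.092  0.157] [ 0.5962 -0.1568  0.1501]
beaker 160 165 [ 0.547 -0.421  0.128] [ 0.548 -0.423  0.128]
rack 168 169 [0.494 0.426 0.096] [0.495 0.427 0.097]
caliper 601 319 [0.389 0.05  0.008] [ 0.391 -0.003  0.009]
side 26.35 118 [ 0.6018 -0.1514  0.2485] [ 0.116  0.993 -0.032] 0.098 rim [ 0.541 -0.221  0.142] [ 0.663 -0.087  0.157] [ 0.6039 -0.1589  0.1486]
beaker 232 235 [ 0.539 -0.415  0.124] [ 0.542 -0.411  0.124]
rack 406 407 [0.497 0.423 0.099] [0.497 0.423 0.099]
caliper 407 413 [0.385 0.02  0.01 ] [0.384 0.021 0.01 ]
top 26.4 72 [ 0.603  -0.1545  0.2501] [-0.126 -0.992  0.019] 0.091 rim [ 0.541 -0.221  0.143] [ 0.661 -0.092  0.157] [ 0.5964 -0.1557  0.1496]
side 26.45 118 [ 0.6017 -0.1514  0.2487] [ 0.114  0.993 -0.029] 0.101 rim [ 0.542 -0.219  0.142] [ 0.664 -0.084  0.157] [ 0.6024 -0.1573  0.1489]
top 26.5 71 [ 0.6033 -0.1546  0.2494] [-0.124 -0.992  0.014] 0.092 rim [ 0.541 -0.223  0.142] [ 0.662 -0.096  0.157] [ 0.5941 -0.1567  0.1498]
side 26.55 117 [ 0.6019 -0.1516  0.2484] [ 0.116  0.993 -0.031] 0.1 rim [ 0.542 -0.22   0.142] [ 0.663 -0.087  0.157] [ 0.6032 -0.1579  0.1485]
top 26.6 72 [ 0.6032 -0.1546  0.2499] [-0.131 -0.991  0.039] 0.092 rim [ 0.542 -0.22   0.142] [ 0.661 -0.092  0.157] [ 0.5945 -0.1565  0.1499]
side 26.65 118 [ 0.6021 -0.1499  0.2484] [ 0.119  0.992 -0.035] 0.099 rim [ 0.541 -0.22   0.142] [ 0.664 -0.084  0.157] [ 0.6037 -0.1579  0.1486]
[ 0.61303192 -0.06977491  0.30716034] [-0.29953378 -0.41862344  0.33443248] 0.03447998545808913
```

View pics/12.png

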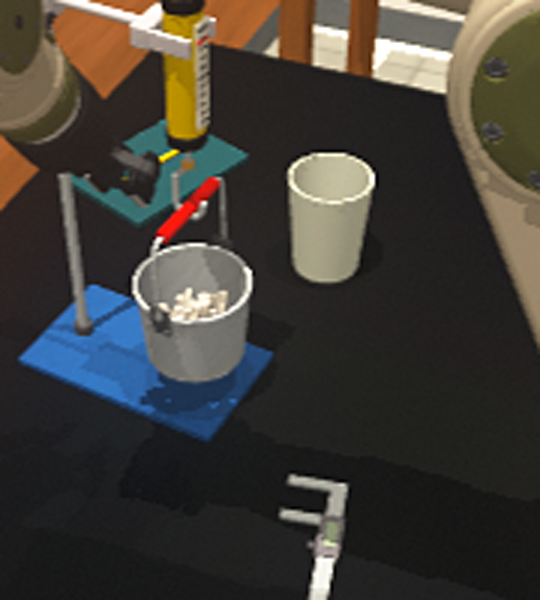

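The picture shows the pail hanging level by the middle of the grip (190,207), with the gripper clear at (135,170). The readings are steady and the other objects haven't moved, so I'm handing in.

```bash
python3 -c "
from h import *
print(env.hand_in()); print(env.get_state()['clock'])"
```

```text
the job is handed in; nothing more can be done
None
the job is handed in; nothing more can be done
```

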